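# Close the sample case and secure its lid with the turnbuttons

### The arm

A 7-joint arm with a two-finger parallel gripper is mounted at the origin on a cart in front of the work surface, level with it; the furniture and walls round the work are solid. World frame = base frame: x ahead of the robot, y to its left, z up, the work surface at z = 0. Lengths are in mm, angles in rad, forces in N, time in s.
With the tool pointing down it reaches from about 375 to 925 mm from the base axis. Payload 3.1 kg.
Tool frame: the origin (TCP) lies at the very end of the fingers, on their centre line; the grasp point (between the pads) lies 19 mm behind it; z points along the fingers, x is the direction in which the jaws open and shut, and the axes are right-handed (so a half turn about z gives the same grasp; the last joint's range is limited). The gripper opens to 85 mm and grips with 20 to 120 N. Pads are 22 mm wide; open, the fingers measure 114 mm over their backs; the gripper's body (76 mm by 85 mm) begins 54 mm behind the grasp point. The pads swing forward as they close: fully open they stand 13 mm farther back than shut.
Start: joints at [1.204, 0.383, 0.044, 1.598, -0.018, 1.161, -0.05], TCP at [172.643, -626.656, 231.269] pointing down, gripper open.
Joint ranges: [-2.61, 2.61], [-0.41, 2.15], [-1.48, 1.57], [0, 2.5], [-1.57, 4.71], [0.05, 1.97], [-2.85, 2.85]. Speed limits (rad/s): [2.79, 2.79, 3.14, 3.14, 3.14, 3.14, 3.14].

### API

Orientations are given as a unit quaternion [x, y, z, w].
In Python, from plant import status, capture, camera_info, ticket gives the robot as it stands.
- The arm moves only by the shell command python3 -m creep 'ROWS' [FORCE]. ROWS is JSON, a list of rows, each a list of 7 numbers: the shift along the tool's x, y, z in m, then the turn, a rotation vector about the tool's x, y, z in degrees, then the gripper's target within -1 to 1 (shut at 1, half-way at 0, fully open at -1). A call has 1 to 10 rows; each row is the pose to reach, as a shift and turn from the pose commanded when the call began, along the tool's axes at that moment; what a row does not reach only later rows make up. A row lasts 1/12 s, in which the tool goes at most 41.7 mm and 7.16 degrees, less where a joint would pass 70% of its speed; a pose out of reach is approached as far as the arm can. A call with a gripper value outside its range is refused whole. The fingers move at their own pace and stop on an object; FORCE is the grip in N (left out, the last holds). Time passes only in rows, so rows that repeat a pose let the fingers close. It gives the time, the measured TCP pose, the force and the opening at its end, in the units of the state.
- status.observe(): the state, without advancing time (a new reading comes with each control period).
- capture(name): name is "side" or "top"; returns (picture, depth): 480x640x3 uint8, red, green, blue; 480x640 float32, mm along the optical axis (not along the pixel's ray), 0 where there is no reading.
- camera_info(name): a dict with "mtx" (3x3 intrinsics, pixels), "position" and "rotation" of the camera in the world. Camera axes: x right, y up, looking along -z (the intrinsics and any distortion apply to the point x, -y, -z); pixel columns grow to the right and rows downward; lengths in mm; the calibration is good to about 2 mm. A picture is of the moment at which its call begins. camera_info takes no time and is no camera call.
- ticket.close_job(): hands the job in, once; it reports no verdict.
The state is a dict: "clock": time; "joints": joint angles; "qvel": joint speeds; "effort": joint torques, N m; "ee_pos": TCP position; "tool_rot": TCP orientation; "force": force on the tool from outside, world axes, zero at the start; "ft_torque": the same for the moment, N m; "finger_gap": opening from 0.0 (shut) to 1.0 (fully open).
Only numpy, scipy, OpenCV 4.12 (cv2) and the standard library are available. Lean on these libraries where they do the work, as an engineer would, in place of code of your own. Each camera call takes 0.05 s, during which the arm holds its last target. There are 200 camera calls.

### The job

Close the lid of the grey sample case all the way down, then turn both orange turnbuttons so that each stands square across the lid's front edge and locks it shut. Leave the things round the case where they are.

Things in the scene. Friction and masses are not known exactly. Their poses are not given: they have to be found in the camera images.
- case: Grey open-topped sample case, fixed to the counter, 150 mm deep (x), 200 mm wide (y), rim 50 mm high; dishes and a small box lie inside below the rim. Origin: centre of its underside, on the counter. +x points from the front (turnbuttons) to the hinge side, +y left, z up. Lugs under the turnbuttons stick out 20 mm in front, 60 mm high; black ears stick out 9 mm at the sides.
- lid (a joint): Lid: blue frame with a clear window (solid), 148 mm from hinge to front edge, 200 mm wide, 8 mm thick, 0.15 kg. 0 = shut flat on the rim, positive = open (rad), 1.57 = upright; starts at 0.8 to 1.2. The stiff hinge (0.15 N m) along the case's far top edge holds it at any angle; 1 to 2 N at the front edge, from outside (hinge side) or above, pushes it down.
- lid_hinge (a point): Middle of the lid's hinge edge at its outer (top) face, 8 mm off the hinge axis; the hinge axis runs along the case's y at case x = +75 mm, 50.5 mm above the counter.
- lid_edge (a point): Middle of the lid's front edge, at its outer (top) face; moves with the lid. Shut, it lies at case x = -73 mm, 58.5 mm above the counter.
- button_left (a joint): Orange left (+y) turnbutton, a bar 44 mm long turning level about a vertical pivot. Value = yaw of the bar (pivot to tip) in the case's frame: 0 = square across the lid's front edge, tip toward the hinge side; positive = anticlockwise from above (+1.57 points to the case's +y). Free from -2.7 to 2.7, no stop or click at 0; friction (0.04 N m) holds it where left. Starts 1.5 to 2.3 rad to the left (positive values), clear of the lid.
- button_right (a joint): Orange right (-y) turnbutton, a bar 44 mm long turning level about a vertical pivot. Value = yaw of the bar (pivot to tip) in the case's frame: 0 = square across the lid's front edge, tip toward the hinge side; positive = anticlockwise from above (+1.57 points to the case's +y). Free from -2.7 to 2.7, no stop or click at 0; friction (0.04 N m) holds it where left. Starts 1.5 to 2.3 rad to the right (negative values), clear of the lid.
- button_left_pivot (a point): On the pivot axis of the left turnbutton, level with its fin's top, 85.5 mm above the counter; case x = -86 mm, y = +65 mm. The bar's underside is 60.5 mm, its top 68.5 mm above the counter.
- button_left_tip (a point): Free end of the left turnbutton at the top of its fin, 44 mm from the pivot. The bar is 13 mm wide and 8 mm thick; the upright fin on it, to push or pinch, is 8 mm thick and 18 mm tall, from 13 mm off the pivot out to the tip. 1 to 2 N at the fin turns it. Turned over the edge before the lid is down, it blocks the lid.
- button_right_pivot (a point): On the pivot axis of the right turnbutton, level with its fin's top, 85.5 mm above the counter; case x = -86 mm, y = -65 mm. The bar's underside is 60.5 mm, its top 68.5 mm above the counter.
- button_right_tip (a point): Free end of the right turnbutton at the top of its fin, 44 mm from the pivot. The bar is 13 mm wide and 8 mm thick; the upright fin on it, to push or pinch, is 8 mm thick and 18 mm tall, from 13 mm off the pivot out to the tip. 1 to 2 N at the fin turns it. Turned over the edge before the lid is down, it blocks the lid.
- note_block: Bystander: pink note block 50x50x13 mm; origin at the centre of its underside.
- dropper: Bystander: small white dropper bottle with a light blue cap, 28 mm wide, 58 mm tall; origin at the centre of its underside.
- cup: Bystander: tiny clear sample cup 16 mm wide, 22 mm tall; origin at the centre of its underside.
- forceps: Bystander: steel forceps 119 mm long, lying; origin at the centre of its underside.
- timer: Bystander: white digital timer 62x62x18 mm; origin at the centre of its underside.
- control: Bystander: white bottle with a yellow cap, 42 mm wide, 62 mm tall; origin at the centre of its underside.

How it is judged:
By the outcome, as a careful person would: the job done as asked, in the order asked, and still so for the second after the job is handed in, with the robot touching nothing.
It also fails if it takes over 69 s, if anything falls off the work surface, if the arm or the gripper's body presses on something with over 40 N, if the wrist force passes 120 N, or if a joint passes its speed limit or range.

## Working session

There is one attempt and no reset: what is moved stays moved. The work goes in short steps, Python scripts to look and compute and a shell command to move; the robot and the scene stay as the last step left them, time stands still between calls to the robot, and variables do not carry over. Pictures are saved under pics/ and viewed, about 8 in all and at most 12, crops included, and the job is handed in when it is done.

```bash
mkdir -p pics; ls; python3 - <<'E'
from plant import status,capture,camera_info
import cv2,numpy as np
print(status.observe())
for n in("top","side"):
    p,d=capture(n); cv2.imwrite(f"pics/{n}0.png",p[:,:,::-1]); np.save(f"pics/{n}0.npy",d); np.save(f"pics/{n}0c.npy",p)
    print(n,camera_info(n))
E
```

```text
pics
{'clock': 0.0, 'joints': array([ 1.20417693,  0.38381003,  0.04386891,  1.59961023, -0.01786617,
        1.16119509, -0.04992121]), 'qvel': array([ 0.00019367, -0.0010411 ,  0.00167015, -0.002013  ,  0.00056493,
       -0.00170795, -0.00052394]), 'effort': array([-2.03050363e-04, -4.33460641e+01,  1.02450393e+00, -2.49510884e+01,
        1.05142951e-02,  1.14282998e-02,  3.36401520e-06]), 'ee_pos': array([ 172.34427193, -625.74360757,  229.88706191]), 'tool_rot': array([ 7.95496346e-01, -6.05956958e-01, -1.09939009e-03, -7.21646626e-04]), 'force': array([-0.17465653,  0.45850052, -0.52144766]), 'ft_torque': array([ 0.05076781,  0.01888214, -0.06724286]), 'finger_gap': 0.9992189673601689}
top {'mtx': array([[439.05678619,   0.        , 328.21235252],
       [  0.        , 439.05678619, 246.31621088],
       [  0.        ,   0.        ,   1.        ]]), 'position': array([ 463.79734586, -171.32446985,  938.30401498]), 'rotation': array([ 0.04090558, -0.03375027, -0.699036  ,  0.71311733])}
side {'mtx': array([[522.98967519,   0.        , 321.9075791 ],
       [  0.        , 522.98967519, 229.3427979 ],
       [  0.        ,   0.        ,   1.        ]]), 'position': array([405.61885339, 786.36313773, 695.07992866]), 'rotation': array([-0.03214864,  0.47993816,  0.87306177, -0.07993105])}
```

View pics/top0.png

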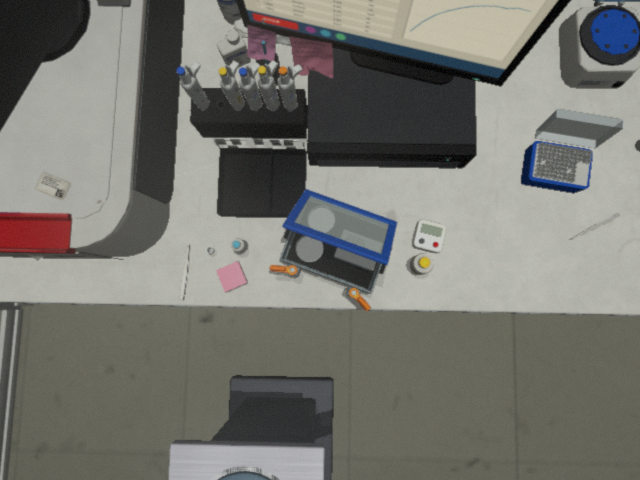

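View pics/side0.png

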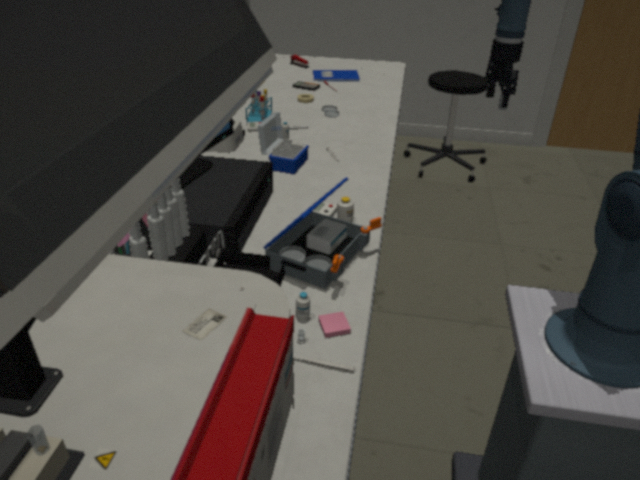

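The top view shows the case at about (340,245), hinge side up and turned slightly clockwise. The left button has its pivot near (293,270) and tip near (271,268). The right one has its pivot near (352,292) and tip near (369,308). The timer and yellow-capped bottle are right of the case, the dropper and note block left.

```bash
cat > h.py <<'E'
import numpy as np,cv2
from scipy.spatial.transform import Rotation as R
from plant import status,capture,camera_info
def cloud(n,p,d):
    i=camera_info(n);K=i["mtx"];v,u=np.mgrid[:480,:640]
    q=np.stack([(u-K[0,2])/K[0,0]*d,-(v-K[1,2])/K[1,1]*d,-d],-1)
    return R.from_quat(i["rotation"]).apply(q.reshape(-1,3)).reshape(480,640,3)+i["position"]
def proj(n,P):
    i=camera_info(n);K=i["mtx"];q=R.from_quat(i["rotation"]).inv().apply(np.atleast_2d(P)-i["position"])
    return np.c_[K[0,0]*q[:,0]/-q[:,2]+K[0,2],-K[1,1]*q[:,1]/-q[:,2]+K[1,2]]
def orange(p):
    h=cv2.cvtColor(p,cv2.COLOR_RGB2HSV);return (h[...,0]>5)&(h[...,0]<18)&(h[...,1]>170)&(h[...,2]>110)
def blue(p):
    h=cv2.cvtColor(p,cv2.COLOR_RGB2HSV);return (h[...,0]>104)&(h[...,0]<125)&(h[...,1]>150)
E
python3 - <<'E'
from h import *
np.set_printoptions(precision=1,suppress=True)
for n in("top","side"):
    p=np.load(f"pics/{n}0c.npy");d=np.load(f"pics/{n}0.npy");C=cloud(n,p,d)
    box=(slice(180,315),slice(255,405)) if n=="top" else (slice(170,290),slice(255,390))
    for nm,f in(("orange",orange),("blue",blue)):
        m=np.zeros((480,640),np.uint8);m[box]=f(p)[box];k,l,s,c=cv2.connectedComponentsWithStats(m)
        for j in range(1,k):
            if s[j,4]<12: continue
            X=C[(l==j)&(d>0)];print(n,nm,s[j],"min",X.min(0),"max",X.max(0),"mean",X.mean(0))
            if nm=="orange":
                T=X[X[:,2]>40];r=cv2.minAreaRect(T[:,:2].astype(np.float32));print(r,cv2.boxPoints(r).tolist())
            else:
                c0=X.mean(0);U,S,V=np.linalg.svd(X-c0,full_matrices=False);print("normal",V[2],"ax",V[0],S, "n",len(X))
    if n=="top":
        for nm,uv in dict(dropper=(239,245),note=(231,276),timer=(429,236),control=(425,262),holder=(262,180),box=(390,160),counter=(330,302)).items(): print(nm,C[uv[1],uv[0]])
E
```

```text
top orange [271 266  20   8  67] min [501.4 -86.9  64.3] max [514.  -50.7  86.9] mean [509.8 -68.   78.5]
((510.409912109375, -69.32744598388672), (37.857791900634766, 11.176555633544922), 79.12379455566406) [[501.3503723144531, -86.86189270019531], [512.326171875, -88.97076416015625], [519.469482421875, -51.792999267578125], [508.49365234375, -49.68412780761719]]
top orange [350 293  20  17  91] min [ 434.1 -242.9   63.1] max [ 464.3 -206.4   86.1] mean [ 448.3 -228.1   77.6]
((451.8393859863281, -225.85292053222656), (45.79740905761719, 12.210561752319336), 49.92720031738281) [[432.4261779785156, -239.44528198242188], [441.7700500488281, -247.30596923828125], [471.2525939941406, -212.26055908203125], [461.9087219238281, -204.39987182617188]]
top blue [ 284  190  112   75 1592] min [ 516.6 -295.4   54.8] max [671.9 -82.5 166.5] mean [ 582.8 -186.3  126. ]
normal [-0.7  0.2 -0.7] ax [-0.3 -0.9  0. ] [2692.  2182.7   55.1] n 1581
dropper [556.6  19.6  54.5]
note [495.   43.2  10.8]
timer [ 588.  -374.2   12.7]
control [ 528.9 -355.2   62.5]
holder [706.  -13.2   0.8]
box [ 739.6 -285.
[... 841 characters left out ...]
4] min [ 501.4 -138.6   33.2] max [515.6 -45.   85.3] mean [509.3 -68.6  76.3]
((506.7310485839844, -87.3984375), (86.10580444335938, 10.966861724853516), 82.57071685791016) [[495.726806640625, -129.38088989257812], [506.60162353515625, -130.7989501953125], [517.7352905273438, -45.415985107421875], [506.8604736328125, -43.9979248046875]]
side blue [280 170  16   3  30] min [ 708.1 -583.2    4.5] max [ 754.1 -565.7   14.4] mean [ 726.1 -575.5    9.2]
normal [ 0.  -0.4  0.9] ax [-1.   0.2  0.1] [72.6 20.6 10.4] n 30
side blue [267 179  79  67 224] min [ 522.2 -280.8   46.1] max [664.5 -75.9 166.4] mean [ 589.9 -118.4  140.3]
normal [-0.7  0.3 -0.6] ax [ 0.6  0.8 -0.3] [832.  531.6  24.8] n 223
```

```bash
python3 - <<'E'
from h import *
np.set_printoptions(precision=3,suppress=True)
p=np.load("pics/top0c.npy");d=np.load("pics/top0.npy");C=cloud("top",p,d)
m=np.zeros((480,640),bool);m[185:270,280:400]=blue(p)[185:270,280:400]
X=C[m&(d>0)]
for _ in range(3):
    c=X.mean(0);V=np.linalg.svd(X-c,full_matrices=False)[2];r=(X-c)@V[2];X=X[abs(r)<6]
n=V[2]*np.sign(V[2][2]);yaw=np.arctan2(n[1],n[0]);t=np.arctan2(np.hypot(n[0],n[1]),n[2])
print("n",n,"yaw",yaw,"t",t,len(X))
ey=np.array([-np.sin(yaw),np.cos(yaw),0]);eu=np.cross(ey,n);eu*=np.sign(eu[2])
A=np.c_[(X-c)@eu,(X-c)@ey].astype(np.float32)
r=cv2.minAreaRect(A);print(r)
# from rect
e=cv2.boxPoints(r);mid=c+eu*r[0][0]+ey*r[0][1];print("mid outer",mid)
def case(mid,yaw,t,u=74):
    ex=np.array([np.cos(yaw),np.sin(yaw),0])
    h=mid-u*(-np.cos(t)*ex+[0,0,np.sin(t)])-8*(np.sin(t)*ex+[0,0,np.cos(t)])
    return h, h-75*ex
print("hinge,case",case(mid,yaw,t))
# independent: pivots from orange; fit case with known button geometry by reprojection (top + side masks via chamfer)
from scipy.optimize import least_squares
def model(q):
    x,y,ps,t,bl,br=q;Rz=R.from_euler('z',ps);o=np.array([x,y,0]);w=lambda P:Rz.apply(np.array(P,float))+o
    L=[]
    for u,v in((0,-100),(148,-100),(148,100),(0,100)): L.append([75-u*np.cos(t)+8*np.sin(t),v,50.5+u*np.sin(t)+8*np.cos(t)])
    return w(L),w
L,w=model([*case(mid,yaw,t)[1][:2],yaw,t,0,0])
print("edges px",proj("top",L))
q=cv2.boxPoints(cv2.minAreaRect(np.argwhere(m)[:,::-1].astype(np.float32)));print(q)
print("pivots",w([[-86,65,64],[-86,-65,64]]))
im=cv2.resize(p[150:330,240:460],None,fx=3.6,fy=3.3,interpolation=cv2.INTER_CUBIC)[:,:,::-1].copy()
T=lambda P:((proj("top",P)-[240,150]+.5)*[3.6,3.3]).astype(np.int32)
cv2.polylines(im,[T(L)],True,(0,255,255),1)
for z,cc in((0,(0,0,255)),(50,(0,255,0))): cv2.polylines(im,[T(w([[-75,-100,z],[75,-100,z],[75,100,z],[-75,100,z]]))],True,cc,1)
for s in(1,-1): cv2.circle(im,tuple(int(v) for v in T(w([[-86,65*s,68.5]]))[0]),3,(255,0,255),-1)
cv2.imwrite("pics/fit.png",im)
E
```

```text
n [ 0.705 -0.243  0.666] yaw -0.3312965808554863 t 0.8414114712585256 1581
((-20.664947509765625, 1.8727340698242188), (147.08493041992188, 196.73452758789062), 0.0906565710902214)
mid outer [ 596.444 -188.965  110.617]
hinge,case (array([ 637.437, -203.065,   50.113]), array([ 566.515, -178.67 ,   50.113]))
edges px [[396.763 221.545]
 [387.459 263.462]
 [281.274 224.863]
 [304.54  188.472]]
[[282.832 227.212]
 [297.693 186.343]
 [400.547 223.745]
 [385.686 264.613]]
pivots [[ 506.334  -89.232   64.   ]
 [ 464.049 -212.163   64.   ]]
```

View pics/fit.png

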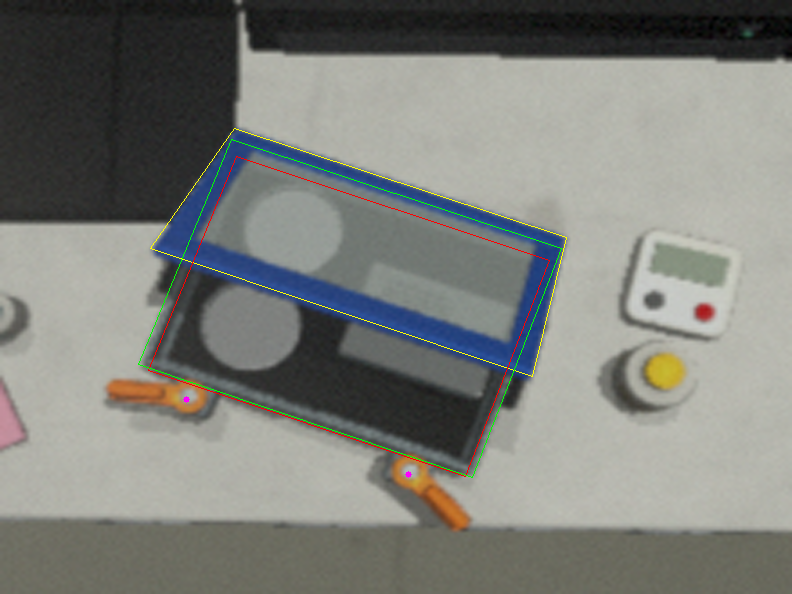

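The overlay matches the case, the lid outline and both pivots (zoomed (186,399) and (408,474)). Case pose: x=566.5, y=−178.7, yaw −0.331, lid about 0.84 open. Next I'll check clearance and work out the approach shift.

```bash
cat >> h.py <<'E'
np.set_printoptions(precision=4,suppress=True)
CX,CY,PS=566.5,-178.7,-0.331
def w(P): return R.from_euler('z',PS).apply(np.array(P,float))+[CX,CY,0]
def go(P,yawdeg=None,cmd=None,rot=None):
    """tool-frame shift (m) and turn (deg) from the pose (measured unless given) to a world TCP target, pointing down"""
    s=status.observe();p=s["ee_pos"] if cmd is None else np.array(cmd);r=R.from_quat(s["tool_rot"]) if rot is None else rot
    sh=r.inv().apply(np.array(P)-p)/1000
    if yawdeg is None: return sh
    a=np.radians(yawdeg);t=R.from_matrix(np.array([[np.cos(a),np.sin(a),0],[np.sin(a),-np.cos(a),0],[0,0,-1]]).T)
    return sh,np.degrees((r.inv()*t).as_rotvec())
E
python3 - <<'E'
from h import *
p=np.load("pics/top0c.npy");d=np.load("pics/top0.npy");C=cloud("top",p,d)
X=C[(d>0)];X=X[(X[:,2]>180)&(X[:,0]>350)&(abs(X[:,1]+200)<350)]
for z in(180,250,350,450): 
    Y=X[(X[:,2]>z)]; print(z,len(Y),Y[Y[:,0].argmin()] if len(Y) else "")
print(w([0,0,190]),go(w([2,0,190])))
E
```

```text
180 17308 [820.8067  93.3554 190.0844]
250 8672 [ 850.6435 -472.5478  310.3089]
350 1103 [ 850.8508 -472.5291  358.5937]
450 0 
[ 566.5 -178.7  190. ] [-0.3251 -0.5004  0.0407]
```

```bash
python3 -m creep '[[-0.01,-0.016,0.001,0,0,0,1],[-0.03,-0.046,0.003,0,0,0,1],[-0.051,-0.079,0.006,0,0,0,1],[-0.072,-0.111,0.009,0,0,0,1],[-0.093,-0.143,0.011,0,0,0,1],[-0.114,-0.175,0.014,0,0,0,1],[-0.135,-0.207,0.016,0,0,0,1],[-0.156,-0.239,0.019,0,0,0,1],[-0.177,-0.271,0.022,0,0,0,1],[-0.198,-0.303,0.024,0,0,0,1]]' 40
python3 -c "
from h import *
print(go(w([2,0,190])),status.observe()['joints'])"
```

```text
clock: 0.93
ee_pos: [412.6, -353.3, 206.6]
tool_rot: [0.795, -0.606, -0.001, 0.0]
force: [0.9, -0.7, 0.1]
finger_gap: -0.003
[-0.1264 -0.1964  0.0166] [ 0.7752  0.2158 -0.1608  1.8732  0.0394  1.0567 -0.7034]
```

```bash
python3 -m creep '[[-0.02,-0.032,0.003,0,0,0,1],[-0.042,-0.065,0.005,0,0,0,1],[-0.063,-0.098,0.008,0,0,0,1],[-0.084,-0.131,0.011,0,0,0,1],[-0.105,-0.163,0.014,0,0,0,1],[-0.12,-0.186,0.016,0,0,0,1],[-0.126,-0.196,0.017,0,0,0,1],[-0.126,-0.196,0.017,0,0,0,1]]'
python3 -c "
from h import *
print(status.observe()['ee_pos'],w([2,0,190]))
for t in np.linspace(.84,0,10):
  print(round(t,2),go(w([75-130*np.cos(t)+8*np.sin(t)+14,0,50.5+130*np.sin(t)+8*np.cos(t)-2])))"
```

```text
clock: 1.6
ee_pos: [569.4, -177.2, 189.6]
tool_rot: [0.798, -0.603, -0.001, -0.001]
force: [0.0, -0.1, 0.5]
finger_gap: -0.004
[ 569.3647 -177.1913  189.6223] [ 568.3914 -179.35    190.    ]
0.84 [ 0.0054 -0.0035  0.039 ]
0.75 [0.0002 0.004  0.047 ]
0.65 [-0.0045  0.0109  0.0558]
0.56 [-0.0088  0.0171  0.0653]
0.47 [-0.0125  0.0225  0.0755]
0.37 [-0.0157  0.0272  0.0863]
0.28 [-0.0183  0.0309  0.0975]
0.19 [-0.0203  0.0338  0.1092]
0.09 [-0.0217  0.0359  0.1211]
0.0 [-0.0224  0.0369  0.1332]
```

```bash
python3 -m creep '[[0.003,-0.002,0.012,0,0,0,1],[0.005,-0.003,0.026,0,0,0,1],[0.005,-0.003,0.036,0,0,0,1],[0,0.004,0.046,0,0,0,1],[-0.003,0.008,0.051,0,0,0,1],[-0.005,0.011,0.056,0,0,0,1],[-0.007,0.014,0.061,0,0,0,1],[-0.009,0.017,0.065,0,0,0,1],[-0.011,0.02,0.070,0,0,0,1],[-0.013,0.023,0.0755,0,0,0,1]]'
```

```text
clock: 2.43
ee_pos: [542.2, -175.5, 114.9]
tool_rot: [0.795, -0.606, 0.001, -0.0]
force: [0.3, 0.1, -0.2]
finger_gap: -0.004
```

```bash
python3 - <<'E'
from h import *
a,_=capture("side");b,d=capture("top")
o=np.hstack([cv2.resize(a[140:320,230:420],(400,380)),cv2.resize(b[150:320,250:430],(400,380))])
cv2.imwrite("pics/l1.png",o[:,:,::-1])
E
```

```text
(no output)
```

View pics/l1.png

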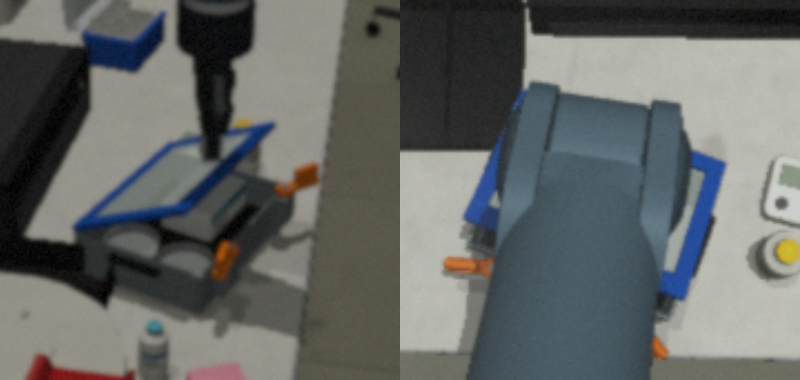

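The lid is now at about 0.5 and the fingertip sits on its window near the front, side crop (210,155). Carrying on along the arc.

```bash
python3 -m creep '[[-0.001,0.002,0.006,0,0,0,1],[-0.003,0.004,0.012,0,0,0,1],[-0.004,0.006,0.018,0,0,0,1],[-0.006,0.008,0.024,0,0,0,1],[-0.007,0.01,0.03,0,0,0,1],[-0.008,0.012,0.036,0,0,0,1],[-0.009,0.013,0.042,0,0,0,1],[-0.009,0.014,0.048,0,0,0,1],[-0.009,0.014,0.052,0,0,0,1],[-0.009,0.014,0.054,0,0,0,1]]'
```

```text
clock: 3.37
ee_pos: [525.4, -170.2, 59.8]
tool_rot: [0.795, -0.606, -0.001, 0.0]
force: [-0.2, 0.2, 0.2]
finger_gap: 0.0
```

```bash
python3 -m creep '[[0,0,0.002,0,0,0,1],[0,0,0.004,0,0,0,1],[0,0,0.005,0,0,0,1],[0,0,0.005,0,0,0,1]]'
```

```text
clock: 3.7
ee_pos: [525.9, -170.4, 58.4]
tool_rot: [0.795, -0.606, -0.001, 0.001]
force: [-7.5, 1.7, 16.0]
finger_gap: 0.002
```

```bash
python3 -m creep '[[0,0,-0.01,0,0,0,1],[0,0,-0.04,0,0,0,1],[0,0,-0.075,0,0,0,0.5],[0,0,-0.09,0,0,0,0.5],[0,0,-0.09,0,0,0,0.5]]'
cat >> h.py <<'E'
def fin(n,p,d,side):
    C=cloud(n,p,d);L=R.from_euler('z',-PS).apply((C-[CX,CY,0]).reshape(-1,3)).reshape(C.shape)
    m=orange(p)&(d>0)&(np.hypot(L[...,0]+86,L[...,1]-side*65)<52)&(L[...,2]>60)&(L[...,2]<92)
    X=L[m];rel=X[:,:2]-[-86,side*65];far=rel[np.hypot(*rel.T)>16];c=rel.mean(0)
    l=cv2.fitLine(far.astype(np.float32),cv2.DIST_L2,0,1,1).ravel();v=l[:2]*np.sign(l[:2]@far.mean(0));
    r=cv2.minAreaRect(rel.astype(np.float32))
    return len(X),"line yaw",np.arctan2(v[1],v[0]),"from pivot",np.arctan2(*far.mean(0)[::-1]),r
E
python3 - <<'E'
from h import *
p=np.load("pics/top0c.npy");d=np.load("pics/top0.npy")
for s in(1,-1): print(s,fin("top",p,d,s))
b=1.70
t=w([-86+29*np.cos(b),65+29*np.sin(b),130]);y=np.degrees(b+PS)-90
st=status.observe();print(st["ee_pos"],t,y,go(t,y),st["finger_gap"])
a,d=capture("side");cv2.imwrite("pics/l2.png",cv2.resize(a[140:320,230:420],(760,600))[:,:,::-1])
C=cloud("side",a,d);B=blue(a);B[:170]=0;B[:,:255]=0;B[290:]=0;B[:,390:]=0
X=C[B&(d>0)];L=R.from_euler('z',-PS).apply(X-[CX,CY,0]);L=L[(abs(L[:,1])<110)&(abs(L[:,0])<90)];print(L.min(0),L.max(0),np.linalg.lstsq(np.c_[L[:,0],np.ones(len(L))],L[:,2],rcond=None)[0])
E
```

```text
clock: 4.12
ee_pos: [530.5, -171.4, 151.3]
tool_rot: [0.795, -0.606, 0.005, -0.002]
force: [0.4, -0.8, -0.6]
finger_gap: 0.246
1 (70, 'line yaw', np.float64(1.8276913420228), 'from pivot', np.float64(1.7521173288759795), ((-1.8649663925170898, 15.10326862335205), (11.176556587219238, 48.167606353759766), 8.088679313659668))
-1 (101, 'line yaw', np.float64(-2.048327123557759), 'from pivot', np.float64(-2.012199171961834), ((-7.973867893218994, -13.908624649047852), (49.77236557006836, 16.439735412597656), 54.973121643066406))
[ 530.4937 -171.44    151.2574] [512.105  -60.8678 130.    ] -11.562077846590299 (array([-0.1116, -0.0114,  0.0207]), array([ -0.2931,  -0.6063, -63.0382])) 0.24573377193504128
[-70.3789 -98.7732   7.7774] [ 78.2879 104.2764 242.3052] [-0.0083 56.6285]
```

View pics/l2.png

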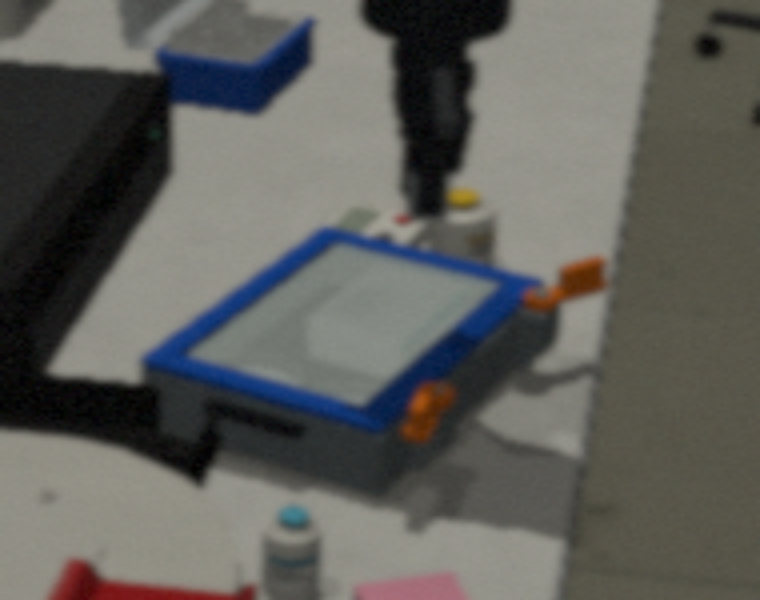

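The lid lies flat on the rim (fitted slope −0.008) and both fins are still clear of it. Now to the left button.

```bash
python3 -m creep '[[-0.005,-0.001,0,0,0,-6,0.3],[-0.02,-0.002,0,0,0,-13,0.3],[-0.038,-0.004,0,0,0,-20,0.3],[-0.056,-0.006,0,0,0,-27,0.3],[-0.075,-0.008,0.005,0,0,-34,0.3],[-0.092,-0.01,0.01,0,0,-41,0.3],[-0.104,-0.011,0.014,0,0,-48,0.3],[-0.11,-0.011,0.018,0,0,-55,0.3],[-0.112,-0.011,0.02,0,0,-61,0.3],[-0.112,-0.011,0.02,0,0,-66,0.3]]' 25
python3 - <<'E'
from h import *
b=1.75
t=w([-86+29*np.cos(b),65+29*np.sin(b),74]);y=np.degrees(b+PS)-90
st=status.observe();print(st["ee_pos"],t,y,go(t,y),st["finger_gap"])
a,d=capture("side")
print(fin("side",a,d,1))
cv2.imwrite("pics/f1.png",cv2.resize(a[150:290,260:420],(800,600),interpolation=cv2.INTER_CUBIC)[:,:,::-1])
E
```

```text
clock: 5.0
ee_pos: [505.1, -58.1, 123.7]
tool_rot: [0.997, -0.071, -0.002, -0.0]
force: [-0.3, 0.4, -0.5]
finger_gap: 0.35
[505.0714 -58.1003 123.7148] [510.6778 -60.6128  74.    ] -8.697288870936177 (array([0.0061, 0.0017, 0.0497]), array([-0.0367,  0.233 ,  0.5056])) 0.34958158117420135Traceback (most recent call last):
  File "<stdin>", line 6, in <module>
  File "h.py", line 29, in fin
    l=cv2.fitLine(far.astype(np.float32),cv2.DIST_L2,0,1,1).ravel();v=l[:2]*np.sign(l[:2]@far.mean(0));
      ~~~~~~~~~~~^^^^^^^^^^^^^^^^^^^^^^^^^^^^^^^^^^^^^^^^^^
cv2.error: OpenCV(4.12.0) /io/opencv/modules/imgproc/src/linefit.cpp:50: error: (-215:Assertion failed) count > 0 in function 'fitLine2D_wods'
```

```bash
python3 -m creep '[[0.006,0.002,0.0,0,0,0.5,0.3],[0.006,0.002,0.01,0,0,0.5,0.3],[0.006,0.002,0.022,0,0,0.5,0.3],[0.006,0.002,0.034,0,0,0.5,0.3],[0.006,0.002,0.042,0,0,0.5,0.3],[0.006,0.002,0.046,0,0,0.5,0.3],[0.006,0.002,0.048,0,0,0.5,0.3],[0.006,0.002,0.048,0,0,0.5,0.3]]' 25
python3 - <<'E'
from h import *
b=1.75
t=w([-86+29*np.cos(b),65+29*np.sin(b),74]);y=np.degrees(b+PS)-90
st=status.observe();print(st["ee_pos"],go(t,y),st["finger_gap"],st["force"])
a,d=capture("side")
cv2.imwrite("pics/f1.png",cv2.resize(a[150:290,260:420],(800,600),interpolation=cv2.INTER_CUBIC)[:,:,::-1])
E
```

```text
clock: 5.72
ee_pos: [512.1, -62.1, 77.0]
tool_rot: [0.997, -0.079, -0.001, -0.0]
force: [-0.3, -0.2, 0.8]
finger_gap: 0.35
[512.1111 -62.1494  77.0039] (array([-0.0017, -0.0013,  0.003 ]), array([-0.0098,  0.0792, -0.3954])) 0.35049168248955315 [-0.2528 -0.2102  0.7767]
```

View pics/f1.png

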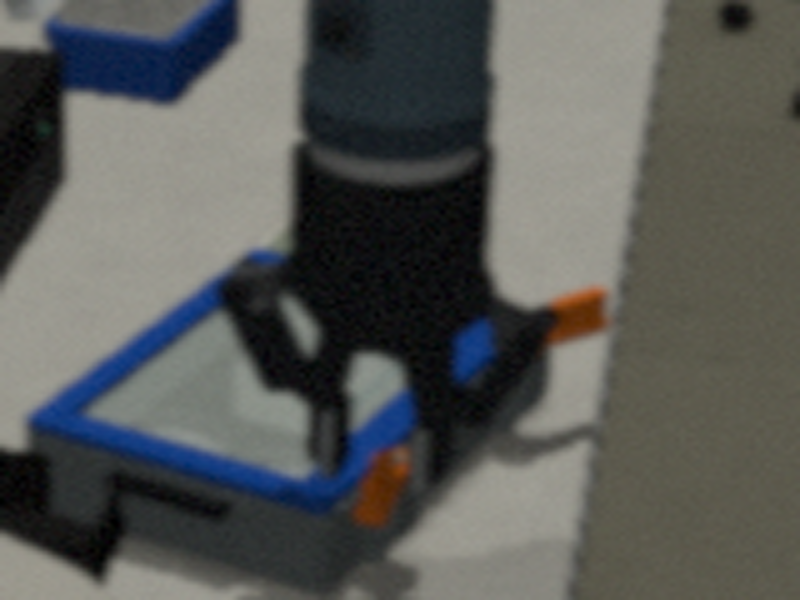

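The fin (orange, (390,485)) stands between the two fingers ((330,430) and (430,440)). Closing.

```bash
python3 -m creep '[[-0.001,-0.001,0.003,0,0,0,0.3],[-0.001,-0.001,0.003,0,0,0,1],[-0.001,-0.001,0.003,0,0,0,1],[-0.001,-0.001,0.003,0,0,0,1],[-0.001,-0.001,0.003,0,0,0,1],[-0.001,-0.001,0.003,0,0,0,1],[-0.001,-0.001,0.003,0,0,0,1]]' 25
python3 - <<'E'
from h import *
st=status.observe();p=st["ee_pos"];r=R.from_quat(st["tool_rot"])
tx=r.apply([1,0,0]);yaw=np.arctan2(tx[1],tx[0]);print(p,"tool yaw",np.degrees(yaw),st["finger_gap"],st["force"],st["ft_torque"])
rel=R.from_euler('z',-PS).apply(p-[CX,CY,0]);print("tcp rel pivot",rel[:2]-[-86,65],"ang",np.arctan2(rel[1]-65,rel[0]+86),"fin yaw by grip",yaw+np.pi/2-PS)
piv=w([-86,65,0]);q=r.inv().apply(piv-[*p[:2],0])/1000;q[2]=0
print("pivot in tool mm",q*1000)
b=yaw+np.pi/2-PS
for k in range(1,21):
    a=np.degrees(b)*k/20;Q=R.from_rotvec([0,0,a],degrees=True);print(k,round(a,1),q-Q.apply(q))
E
```

```text
clock: 6.35
ee_pos: [513.4, -61.5, 75.2]
tool_rot: [0.997, -0.079, 0.002, -0.0]
force: [5.4, -0.7, -4.9]
finger_gap: 0.084
[513.4352 -61.4575  75.2477] tool yaw -9.096617753392506 0.08394935159107751 [ 5.4176 -0.7203 -4.8657] [-0.1838 -1.0926  0.1265]
tcp rel pivot [-2.2868 28.6328] ang 1.650493018128451 fin yaw by grip 1.7430303962028277
pivot in tool mm [-2.6542 28.6011  0.    ]
1 5.0 [0.0025 0.0003 0.    ]
2 10.0 [0.0049 0.0009 0.    ]
3 15.0 [0.0073 0.0017 0.    ]
4 20.0 [0.0096 0.0026 0.    ]
5 25.0 [0.0118 0.0038 0.    ]
6 30.0 [0.0139 0.0051 0.    ]
7 35.0 [0.0159 0.0067 0.    ]
8 39.9 [0.0177 0.0084 0.    ]
9 44.9 [0.0194 0.0102 0.    ]
10 49.9 [0.0209 0.0122 0.    ]
11 54.9 [0.0223 0.0143 0.    ]
12 59.9 [0.0234 0.0166 0.    ]
13 64.9 [0.0244 0.0189 0.    ]
14 69.9 [0.0251 0.0213 0.    ]
15 74.9 [0.0257 0.0237 0.    ]
16 79.9 [0.026  0.0262 0.    ]
17 84.9 [0.0261 0.0287 0.    ]
18 89.9 [0.026  0.0312 0.    ]
19 94.9 [0.0256 0.0337 0.    ]
20 99.9 [0.0251 0.0361 0.    ]
```

```bash
python3 -m creep '[[0.002,0,0,0,0,0,1],[0.005,0.0,0,0,0,6,1],[0.008,0.0005,0,0,0,12,1],[0.011,0.0015,0,0,0,18,1],[0.0135,0.0025,0,0,0,24,1],[0.016,0.004,0,0,0,30,1],[0.019,0.0055,0,0,0,36,1],[0.021,0.0075,0,0,0,42,1],[0.0235,0.0095,0,0,0,48,1],[0.0235,0.0095,0,0,0,48,1]]' 25
cat >> h.py <<'E'
def grip(side,sgn=1):
    st=status.observe();p=st["ee_pos"];r=R.from_quat(st["tool_rot"])
    tx=r.apply([1,0,0]);yaw=np.arctan2(tx[1],tx[0]);b=(yaw+sgn*np.pi/2-PS+np.pi)%(2*np.pi)-np.pi
    q=r.inv().apply(w([-86,65*side,p[2]])-p);print(p,"fin by grip",b,"gap",st["finger_gap"],"F tool",r.inv().apply(st["force"]),"T tool",r.inv().apply(st["ft_torque"]),"pivot in tool",q[:2],"j7",st["joints"][6])
E
python3 -c "
from h import *
grip(1)"
```

```text
clock: 7.18
ee_pos: [533.2, -74.1, 75.1]
tool_rot: [0.878, -0.479, -0.001, 0.0]
force: [1.1, 1.1, 1.4]
finger_gap: 0.085
[533.2332 -74.0855  75.0975] fin by grip 0.902538259517164 gap 0.0848605893040995 F tool [-0.351  -1.5423 -1.3705] T tool [ 0.1462  0.0044 -0.029 ] pivot in tool [-1.7939 30.8777] j7 -1.075826630014644
```

```bash
python3 -m creep '[[0.003,0,0,0,0,6,1],[0.006,0.0005,0,0,0,12,1],[0.009,0.0015,0,0,0,18,1],[0.012,0.0025,0,0,0,24,1],[0.0145,0.004,0,0,0,30,1],[0.017,0.0055,0,0,0,36,1],[0.0195,0.0075,0,0,0,42,1],[0.0215,0.0095,0,0,0,48,1],[0.023,0.011,0,0,0,51.7,1],[0.023,0.011,0,0,0,51.7,1]]' 25
python3 -c "
from h import *
grip(1)"
```

```text
clock: 8.02
ee_pos: [536.4, -98.7, 75.1]
tool_rot: [-0.582, 0.813, 0.001, -0.0]
force: [1.4, 0.8, 1.8]
finger_gap: 0.082
[536.3621 -98.723   75.0695] fin by grip 0.0037025292242418573 gap 0.08194591502608248 F tool [-1.256  -1.0724 -1.8044] T tool [ 0.055  -0.2467  0.0922] pivot in tool [ 0.7246 31.5092] j7 -1.8471457372607154
```

```bash
sed -i 's/^CX,CY,PS=.*/CX,CY,PS=569.0,-179.5,-0.331/' h.py
python3 -m creep '[[0,0,0,0,0,0,0.3],[0,0,0,0,0,0,0.3],[0,0,0,0,0,0,0.3],[0,0,0,0,0,0,0.3],[0,0,-0.015,0,0,0,0.3],[0,0,-0.04,0,0,0,0.3],[0,0,-0.06,0,0,0,0.3],[0,0,-0.065,0,0,0,0.3]]' 25
python3 - <<'E'
from h import *
b=-1.99
t=w([-86+29*np.cos(b),-65+29*np.sin(b),130]);y=np.degrees(b+PS)+90
st=status.observe();print(st["ee_pos"],t,y,go(t,y),st["finger_gap"])
E
```

```text
clock: 8.68
ee_pos: [539.1, -100.0, 143.1]
tool_rot: [-0.582, 0.813, -0.002, 0.002]
force: [1.0, -1.0, 0.9]
finger_gap: 0.35
[539.0965 -99.9847 143.0854] [ 446.7721 -234.2376  130.    ] -42.98350424986407 (array([0.1568, 0.0443, 0.0127]), array([ -0.3202,  -0.1356, -65.7841])) 0.34977476065589774
```

```bash
python3 -m creep '[[0.01,0.003,0,0,0,-6,0.3],[0.03,0.009,0,0,0,-13,0.3],[0.055,0.016,0.002,0,0,-20,0.3],[0.08,0.023,0.005,0,0,-27,0.3],[0.105,0.03,0.008,0,0,-34,0.3],[0.125,0.036,0.01,0,0,-41,0.3],[0.14,0.04,0.012,0,0,-48,0.3],[0.15,0.043,0.012,0,0,-55,0.3],[0.156,0.044,0.012,0,0,-61,0.3],[0.156,0.044,0.012,0,0,-65.7,0.3]]' 25
python3 - <<'E'
from h import *
b=-1.99
t=w([-86+29*np.cos(b),-65+29*np.sin(b),74]);y=np.degrees(b+PS)+90
st=status.observe();print(st["ee_pos"],t,y,go(t,y),st["finger_gap"])
a,d=capture("side");cv2.imwrite("pics/r1.png",cv2.resize(a[150:290,300:460],(800,600),interpolation=cv2.INTER_CUBIC)[:,:,::-1])
for s in(1,-1):
    try: print(s,fin("side",a,d,s))
    except Exception as e: print("x")
E
```

```text
clock: 9.52
ee_pos: [442.6, -235.0, 126.7]
tool_rot: [0.93, -0.366, -0.001, 0.0]
force: [-0.7, 0.1, -0.1]
finger_gap: 0.349
[ 442.63   -234.9524  126.7203] [ 446.7721 -234.2376   74.    ] -42.98350424986407 (array([ 0.0026, -0.0034,  0.0527]), array([ 0.098 ,  0.1005, -0.0116])) 0.3490000617760986
1 (76, 'line yaw', np.float64(-0.014495578073498093), 'from pivot', np.float64(0.19831460230755776), ((15.375636100769043, 5.029218673706055), (48.07026290893555, 13.193357467651367), 7.36433219909668))
xh.py:28: RuntimeWarning: Mean of empty slice.
  X=L[m];rel=X[:,:2]-[-86,side*65];far=rel[np.hypot(*rel.T)>16];c=rel.mean(0)
  ret = um.true_divide(
```

```bash
python3 -m creep '[[0.001,-0.002,0.0,0,0,0,0.3],[0.001,-0.002,0.01,0,0,0,0.3],[0.001,-0.002,0.022,0,0,0,0.3],[0.001,-0.002,0.034,0,0,0,0.3],[0.001,-0.002,0.042,0,0,0,0.3],[0.001,-0.002,0.047,0,0,0,0.3],[0.001,-0.002,0.05,0,0,0,0.3],[0.001,-0.002,0.05,0,0,0,0.3]]' 25
python3 - <<'E'
from h import *
b=-1.99
t=w([-86+29*np.cos(b),-65+29*np.sin(b),74]);y=np.degrees(b+PS)+90
st=status.observe();print(st["ee_pos"],go(t,y),st["finger_gap"],st["force"])
a,d=capture("side")
cv2.imwrite("pics/r2.png",cv2.resize(a[150:290,300:460],(800,600),interpolation=cv2.INTER_CUBIC)[:,:,::-1])
E
```

```text
clock: 10.23
ee_pos: [446.6, -231.8, 77.0]
tool_rot: [0.93, -0.367, -0.001, -0.0]
force: [-0.2, -0.0, 0.7]
finger_gap: 0.352
[ 446.5859 -231.8253   76.9515] (array([0.0018, 0.0016, 0.0029]), array([ 0.0182,  0.083 , -0.1034])) 0.35187084859729667 [-0.1709 -0.038   0.7407]
```

View pics/r2.png

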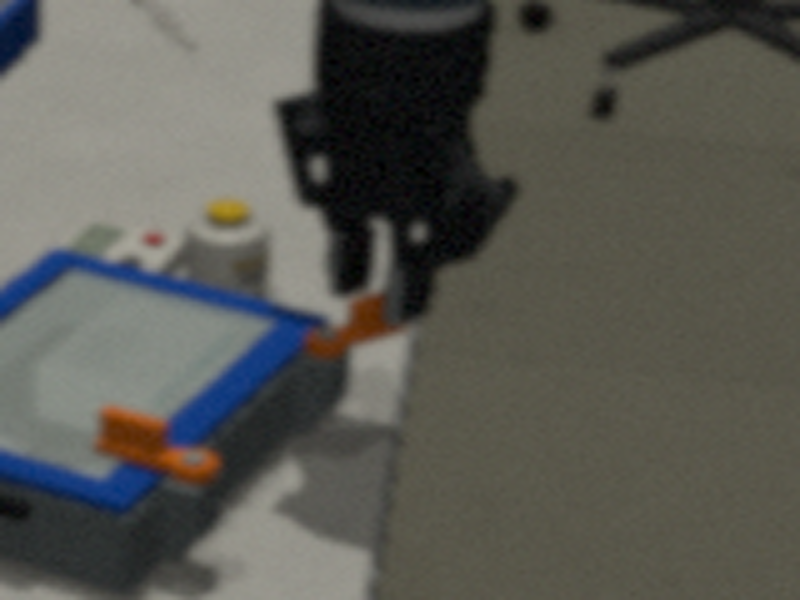

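The left button stands across the front edge, at (130,440) to (195,465). The right fin, at (375,310), is between the open fingers. Closing.

```bash
python3 -m creep '[[0.0015,0.0015,0.002,0,0,0,0.3],[0.0015,0.0015,0.002,0,0,0,1],[0.0015,0.0015,0.002,0,0,0,1],[0.0015,0.0015,0.002,0,0,0,1],[0.0015,0.0015,0.002,0,0,0,1],[0.0015,0.0015,0.002,0,0,0,1],[0.0015,0.0015,0.002,0,0,0,1]]' 25
python3 -c "
from h import *
grip(-1,-1)"
```

```text
clock: 10.87
ee_pos: [446.5, -234.6, 76.1]
tool_rot: [0.93, -0.367, -0.0, 0.0]
force: [-2.9, -0.1, 5.3]
finger_gap: 0.082
[ 446.5374 -234.5753   76.0863] fin by grip -1.992079792133595 gap 0.08183608556954423 F tool [-2.0417  2.0553 -5.301 ] T tool [-0.3582 -0.6685 -0.0551] pivot in tool [ -0.1197 -29.4069] j7 -0.43265828049694344
```

```bash
python3 -m creep '[[0.003,0,0,0,0,-6,1],[0.006,-0.0005,0,0,0,-12,1],[0.009,-0.0015,0,0,0,-18,1],[0.012,-0.0025,0,0,0,-24,1],[0.0145,-0.004,0,0,0,-30,1],[0.0175,-0.0055,0,0,0,-36,1],[0.0195,-0.0075,0,0,0,-42,1],[0.022,-0.0095,0,0,0,-48,1],[0.024,-0.012,0,0,0,-54,1],[0.0245,-0.0135,0,0,0,-57,1]]' 25
python3 -c "
from h import *
grip(-1,-1)"
```

```text
clock: 11.7
ee_pos: [474.3, -241.6, 76.1]
tool_rot: [0.992, 0.123, -0.0, 0.0]
force: [-1.8, -0.4, 3.2]
finger_gap: 0.086
[ 474.347  -241.5688   76.1004] fin by grip -0.9929770528047976 gap 0.08571274585029347 F tool [-1.8366 -0.0548 -3.2425] T tool [ 0.1414 -0.5827 -0.0577] pivot in tool [ -0.5921 -29.5875] j7 0.47114969211574065
```

Remaining 56.9°, same arc.

```bash
python3 -m creep '[[0.003,0,0,0,0,-6,1],[0.006,-0.0005,0,0,0,-12,1],[0.009,-0.0015,0,0,0,-18,1],[0.012,-0.0025,0,0,0,-24,1],[0.0145,-0.004,0,0,0,-30,1],[0.0175,-0.0055,0,0,0,-36,1],[0.0195,-0.0075,0,0,0,-42,1],[0.022,-0.0095,0,0,0,-48,1],[0.024,-0.012,0,0,0,-54,1],[0.0245,-0.0135,0,0,0,-57,1]]' 25
python3 -m creep '[[0,0,0,0,0,0,1],[0,0,0,0,0,0,1]]'
python3 -c "
from h import *
grip(-1,-1)"
```

```text
clock: 12.53
ee_pos: [495.3, -222.2, 76.1]
tool_rot: [0.813, 0.582, 0.0, 0.0]
force: [-1.4, 0.4, 3.1]
finger_gap: 0.082
clock: 12.7
ee_pos: [495.3, -222.3, 76.1]
tool_rot: [0.815, 0.579, 0.001, 0.0]
force: [-1.5, 0.3, 2.8]
finger_gap: 0.081
[ 495.2716 -222.2709   76.1085] fin by grip -0.004007622818404943 gap 0.08076200463986878 F tool [-0.1811 -1.5251 -2.7794] T tool [ 0.3299  0.0883 -0.0557] pivot in tool [ -0.7108 -30.1711] j7 1.3130911167737516
```

```bash
python3 -m creep '[[0,0,0,0,0,0,0.3],[0,0,0,0,0,0,0.3],[0,0,0,0,0,0,0.3],[0,0,0,0,0,0,0.3],[0,0,-0.015,0,0,0,0.3],[0,0,-0.045,0,0,0,0.3],[0,0,-0.08,0,0,0,0.3],[0,0,-0.11,0,0,0,0.3],[0,0,-0.13,0,0,0,0.3]]' 25
python3 -m creep '[[-0.015,-0.005,0,0,0,0,0.3],[-0.04,-0.013,0,0,0,0,0.3],[-0.075,-0.025,0,0,0,0,0.3],[-0.11,-0.036,0,0,0,0,0.3],[-0.145,-0.047,0,0,0,0,0.3],[-0.18,-0.058,0,0,0,0,0.3],[-0.21,-0.068,0,0,0,0,0.3],[-0.23,-0.075,0,0,0,0,0.3],[-0.24,-0.078,0,0,0,0,0.3],[-0.24,-0.078,0,0,0,0,0.3]]'
python3 - <<'E'
from h import *
D={}
for n in("top","side"):
    p,d=capture(n);D[n]=p
    for s in(1,-1):
        try: print(n,s,fin(n,p,d,s))
        except Exception as e: print(n,s,"x")
    C=cloud(n,p,d);L=R.from_euler('z',-PS).apply((C-[CX,CY,0]).reshape(-1,3));m=(blue(p)&(d>0)).ravel();L=L[m];L=L[(abs(L[:,1])<105)&(abs(L[:,0])<85)&(L[:,2]>30)&(L[:,2]<90)]
    c=L.mean(0);V=np.linalg.svd(L-c,full_matrices=False)[2];r=cv2.minAreaRect(L[:,:2].astype(np.float32));print("lid",len(L),c,V[2],r)
print(status.observe()["force"])
o=np.vstack([cv2.resize(D["top"][170:320,220:460],(480,300)),cv2.resize(D["side"][160:310,230:470],(480,300))])
cv2.imwrite("pics/end.png",o[:,:,::-1])
E
```

```text
clock: 13.45
ee_pos: [496.3, -222.6, 209.0]
tool_rot: [0.815, 0.58, 0.001, 0.002]
force: [0.5, 0.4, 0.1]
finger_gap: 0.35
clock: 14.28
ee_pos: [340.0, -426.1, 205.4]
tool_rot: [0.816, 0.578, -0.0, -0.0]
force: [0.6, -0.1, -0.1]
finger_gap: 0.35
top 1 (41, 'line yaw', np.float64(-0.006801955187667694), 'from pivot', np.float64(-0.028911841762932912), ((24.013031005859375, -0.9551146030426025), (6.038868427276611, 31.90508460998535), 88.37113952636719))
top -1 (90, 'line yaw', np.float64(0.0022337385594702348), 'from pivot', np.float64(0.003394921420300899), ((16.224700927734375, 1.4297075271606445), (49.3189582824707, 15.253021240234375), 6.174601078033447))
lid 2039 [-0.1636 -3.0258 56.1137] [0.0025 0.0015 1.    ] ((-0.10489654541015625, -0.9470748901367188), (145.92604064941406, 199.19577026367188), 0.18442873656749725)
side 1 (63, 'line yaw', np.float64(-0.008243942827422265), 'from pivot', np.float64(0.18001077480710434), ((15.171562194824219, 6.58450174331665), (48.362056732177734, 17.180953979492188), 11.28189754486084))
side -1 (44, 'line yaw', np.float64(-0.059287921436388884), 'from pivot', np.float64(0.15488647793934932), ((17.019699096679688, 5.529201984405518), (12.474124908447266, 48.116878509521484), 78.3313980102539))
lid 913 [-1.4568 31.676  56.4709] [-0.0009  0.0038  1.    ] ((-0.09604644775390625, 3.9726638793945312), (146.74017333984375, 201.656005859375), 0.32831892371177673)
[0.1229 0.4267 0.3762]
```

View pics/end.png

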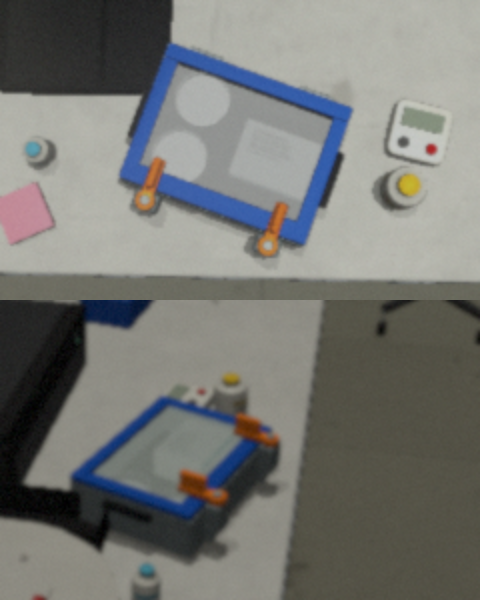

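The lid is flat and shut. Both buttons stand square across the front edge, at top-crop (150,180) and (273,228), and the bystanders haven't moved.

```bash
python3 -c "
from plant import ticket
print(ticket.close_job())"
```

```text
the job is handed in; nothing more can be done
None
```

The lid is shut flat and both turnbuttons are locked square across its front edge; I handed the job in at about 14 s on the robot's clock. I pushed the lid down with the closed fingers and pressed it at about 16 N. Then I pinched each turnbutton's fin and turned it about its pivot, left first, and moved the arm away.

**Lid:** its fitted plane is level to within about 0.004 rad in both cameras.

**Turnbuttons:** the gripper's own angle at release gave +0.004 rad (left) and −0.004 rad (right). The top camera agreed, at −0.007 and +0.002 rad.

**Disagreements:**
- The side camera, which sees only a few pixels of the right fin, put it at −0.06 rad; its other line fit, left at −0.008 rad, agreed. I trusted the top view and the gripper.
- A cruder side-camera estimate, taken from the pivot, read about 0.15–0.18 rad for both, which I put down to its slanted view.
- My first estimate of the case position was about 2.6 mm off. I corrected it after the left grip.

**Surroundings:** the timer, yellow-capped bottle, dropper and note block looked undisturbed in the last picture. The cup and forceps were outside that crop, and the arm did not go near them.

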